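# Pull the dosing arm's index plunger and hold the tip over the small beaker

## Task

Please get the dosing arm out of my way while I change the large beaker: pull its index plunger fully up out of the seat hole, then, still holding the plunger up against its stop so that the pin never drags on the index plate, swing the arm round until the dosing tip is over the mouth of the small beaker. Stay there and finish while holding: keep the plunger fully pulled and the tip over the small beaker, do not let go, and leave the two beakers and the petri dish standing where they are.

Things in the scene. Friction and masses are not known exactly. Their poses are not given: they have to be found in the camera images.
- dosing_stand: Fixed stand: round grey foot 124 mm across, column, and a round steel index plate 152 mm across, 8 mm thick, top 96 mm above the worktop, with three seat holes on a 58 mm radius: one at the stand's front (its own -x), where the arm starts, the others 115 degrees to either side. Origin: on the column's axis at the worktop, z up; at the start the arm points along the stand's -x.
- pivot (a point): Point on the arm's vertical swing axis (the column's axis), 105 mm above the worktop.
- dosing_arm (a joint): Swing of the arm about the vertical pivot axis, rad: 0 with the pin seated in the front hole (the start, up to 0.013 of play), positive counter-clockwise seen from above, range -2.15 to 2.15. Moderate friction (0.10 N m): the arm stays where it is left. It is locked by the pin until the pin is pulled.
- plunger (a joint): Lift of the sprung index plunger, m: 0 seated, 0.008 where the pin's end just leaves the hole, 0.013 fully back at its stop. A spring pushes it down with 8 N seated and 14 N fully back; let go, it snaps down.
- knob: Black ribbed round plunger knob on the arm, upright, 24 mm across, 22 mm high, 58 mm from the pivot axis. Origin: its centre, 143 mm above the worktop seated, 156 mm fully pulled. It spins freely on its own axis, so a gripper holding it need not turn with the arm. Under it a sleeve 17 mm across ends 15 mm below the seated knob's centre; nothing else on the arm stands over 128 mm.
- tip (a point): Lower end of the white dosing tip at the outer end of the arm, 115 mm from the pivot axis, on the same line from the pivot as the knob, 80 mm above the worktop.
- small_beaker: Small glass beaker (the shorter of the two), 43 mm across, 57 mm high, loose, beside the stand about a quarter turn of the arm to the left or to the right of the start, 109 to 120 mm from the pivot axis. The dosing tip passes 23 mm above its rim. Origin: centre of its underside.
- large_beaker: Larger glass beaker, 52 mm across, 69 mm high, loose, under the dosing tip at the start. Origin: centre of its underside.
- petri_dish: Closed petri dish, 60 mm across, 14 mm high, loose, on the side of the stand away from the small beaker. Origin: centre of its underside.
There are look-alikes about, which are no part of the job. Leave any yellow look-alike of the large_beaker alone.

How it is judged (in metres and radians):
On the way, in this order (a step that is already met when the one before it is completed fails the run):
1. the plunger is pulled fully back while the arm is still at its seat hole (value of joint plunger above 0.0115 m and value of joint dosing_arm between -0.1 and 0.1 rad), for 0.1 s.
2. the arm is swung aside with the pin held clear of the plate ((value of joint dosing_arm above 0.6 rad or value of joint dosing_arm below -0.6 rad) and value of joint plunger above 0.0095 m), for 0.1 s.
At the end, for the whole second after the job is handed in: the fingers still hold the knob (over 2 N) with the plunger at its stop (lift over 11.5 mm of 13), the arm at rest with the dosing tip within 18 mm of the small beaker's axis, and the two beakers upright and, like the petri dish, within 20 mm of where they started (value of joint plunger above 0.0115 m and contact force between the fingers and knob above 2 N and horizontal distance between tip and small_beaker below 0.018 m and velocity of joint dosing_arm between -0.05 and 0.05 rad/s and distance of each of small_beaker, large_beaker, petri_dish from where it was at the start of the episode below 0.02 m and angle between each of small_beaker, large_beaker's own z axis and vertical below 0.15 rad); the arm keeps its last pose, push and grip.
It fails at once if the pin drags on the index plate: the arm is more than 0.12 rad from its seat hole with the plunger lifted less than 8.5 mm ((value of joint dosing_arm above 0.12 rad or value of joint dosing_arm below -0.12 rad) and value of joint plunger below 0.0085 m).
It fails at once if a beaker is knocked over (angle between any of small_beaker, large_beaker's own z axis and vertical above 0.5 rad).
It also fails if it takes over 32 s, if anything falls off the work surface, if the arm or the gripper's body presses on something with over 40 N, if the wrist force passes 120 N, or if a joint passes its speed limit or range.

## Robot

A 7-joint arm with a two-finger parallel gripper is mounted at the origin on a cart in front of the work surface, level with it; the furniture and walls round the work are solid. World frame = base frame: x ahead of the robot, y to its left, z up, the work surface at z = 0. Lengths are in m, angles in degrees, forces in N, time in s.
With the tool pointing down it reaches from about 0.4 to 0.85 m from the base axis. Payload 4.5 kg.
Tool frame: the origin (TCP) lies on the front face of the gripper's body, between the roots of the fingers; the fingertips stand 64 mm ahead of it and the grasp point (between the pads) lies 45 mm ahead of it; z points along the fingers, y is the line along which they close (so a half turn about z gives the same grasp; the last joint's range is limited). The gripper opens to 88 mm and grips with 3 to 60 N. Pads are 18 mm wide; open, the fingers measure 123 mm over their backs; the gripper's body (75 mm by 187 mm) begins 45 mm behind the grasp point.
Start: joints at [-66.99, 39.483, -11.15, 89.685, 9.013, 51.709, -12.324], TCP at [0.225, 0.583, 0.303] pointing down, gripper open.
Joint ranges: [-172.22, 172.22], [-26.19, 119.32], [-84.43, 86.54], [7.71, 146.69], [-57.33, 237.33], [2.42, 119.75], [-152.13, 152.13]. Speed limits (degrees/s): [147.25, 147.25, 180, 180, 180, 180, 180].

## Interface

Orientations are given as a 3x3 rotation matrix whose columns are the frame's x, y, z axes.
In Python, from station import sense, imaging, arm gives the robot as it stands.
- The arm moves only by the shell command python3 -m handwheel 'ROWS' [FORCE]. ROWS is a JSON object whose one key "deltas" holds a list of rows, each a list of 7 numbers: the turn, a rotation vector about the tool's x, y, z in rad, then the shift along the tool's x, y, z in mm, then the finger opening in mm, from 0 to 88.1. A call has 1 to 20 rows; each row is the pose to reach, as a shift and turn from the pose commanded when the call began, along the tool's axes at that moment; what a row does not reach only later rows make up. A row lasts 1/8 s, in which the tool goes at most 62.5 mm and 10.7 degrees, less where a joint would pass 70% of its speed; a pose out of reach is approached as far as the arm can. A call with a gripper value outside its range is refused whole. The fingers move at their own pace and stop on an object; FORCE is the grip in N (left out, the last holds). Time passes only in rows, so rows that repeat a pose let the fingers close. It gives the time, the measured TCP pose, the force, the opening and the grip force at its end, in the units of the state.
- sense(): the state, without advancing time (a new reading comes with each control period).
- imaging.snapshot(name): name is "scene" or "top"; returns a dict with "pixels" (420x560x3 uint8, red, green, blue), "camera_matrix" (3x3 intrinsics, pixels), "xyz" and "attitude" of the camera in the world. Camera axes: x right, y up, looking along -z (the intrinsics and any distortion apply to the point x, -y, -z); pixel columns grow to the right and rows downward; lengths in m; the calibration is good to about 2 mm. A picture is of the moment at which its call begins. There is no depth.
- arm.hand_in(): hands the job in; it is judged then, once.
The state is a dict: "clock": time; "joints": joint angles; "qd": joint speeds; "joint_torque": joint torques, N m; "ee_pos": TCP position; "tool_rot": TCP orientation; "force": force on the tool from outside, world axes, zero at the start; "wrist_torque": the same for the moment, N m; "grip_width": finger opening in m; "finger_force": force on a finger pad.
Only numpy, scipy, OpenCV 4.12 (cv2) and the standard library are available. Lean on these libraries where they do the work, as an engineer would, in place of code of your own. Each camera call takes 0.05 s, during which the arm holds its last target. There are 200 camera calls.

## Working session

There is one attempt and no reset: what is moved stays moved. The work goes in short steps, Python scripts to look and compute and a shell command to move; the robot and the scene stay as the last step left them, time stands still between calls to the robot, and variables do not carry over. Pictures are saved under pics/ and viewed, at most 10 in all, crops included, and the job is handed in when it is done.

```bash
mkdir -p pics
cat > h.py <<'E'
import numpy as np,cv2,json
from station import sense,imaging,arm
def snap(n,f):
    s=imaging.snapshot(n); cv2.imwrite(f,cv2.cvtColor(s["pixels"],cv2.COLOR_RGB2BGR))
    c={k:np.array(s[k]).tolist() for k in s if k!="pixels"}
    json.dump(c,open(f"cam_{n}.json","w")); return c
def ray(n,u,v):
    c=json.load(open(f"cam_{n}.json")); K=np.array(c["camera_matrix"])
    d=np.linalg.inv(K)@[u,v,1]; d=np.array(c["attitude"])@[d[0],-d[1],-d[2]]
    return np.array(c["xyz"]),d/np.linalg.norm(d)
def atz(n,u,v,z):
    o,d=ray(n,u,v); return o+d*(z-o[2])/d[2]
def tri(a,b):
    (o1,d1),(o2,d2)=ray(*a),ray(*b)
    t=np.linalg.lstsq(np.c_[d1,-d2],o2-o1,rcond=None)[0]
    p,q=o1+d1*t[0],o2+d2*t[1]; return (p+q)/2,np.linalg.norm(p-q)
def proj(n,p):
    c=json.load(open(f"cam_{n}.json")); q=np.array(c["attitude"]).T@(np.array(p)-c["xyz"])
    q=np.array(c["camera_matrix"])@[q[0],-q[1],-q[2]]; return q[:2]/q[2]
E
python3 - <<'E'
from h import *
for n in("scene","top"):
    c=snap(n,f"pics/{n}0.png"); print(n,{k:c[k] if k not in("camera_matrix","xyz","attitude") else np.round(c[k],3).tolist() for k in c})
s=sense();print(s["ee_pos"],np.round(s["tool_rot"],3).tolist(),s["grip_width"],s["force"])
E
```

```text
scene {'camera_matrix': [[485.158, 0.0, 278.003], [0.0, 485.158, 211.426], [0.0, 0.0, 1.0]], 'xyz': [0.2, -0.186, 0.788], 'attitude': [[0.763, 0.482, -0.43], [-0.646, 0.578, -0.498], [0.009, 0.658, 0.753]]}
top {'camera_matrix': [[394.278, 0.0, 279.808], [0.0, 394.278, 207.364], [0.0, 0.0, 1.0]], 'xyz': [0.412, 0.281, 0.959], 'attitude': [[0.016, 0.982, -0.186], [-1.0, 0.018, 0.008], [0.012, 0.186, 0.983]]}
[0.22458726 0.58277462 0.30201225] [[-0.933, 0.359, -0.0], [0.359, 0.933, -0.002], [-0.0, -0.002, -1.0]] 0.08843490664076852 [ 0.07093737 -0.10959949 -0.11395867]
```

View pics/scene0.png

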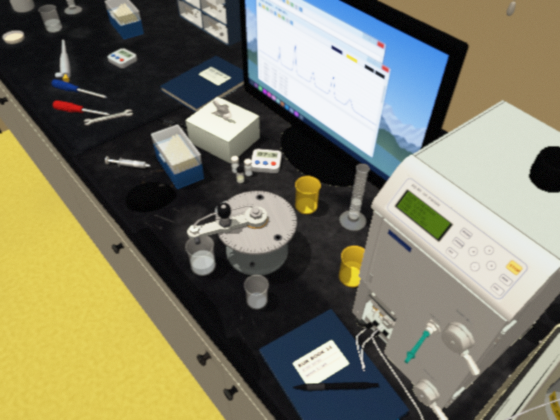

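View pics/top0.png

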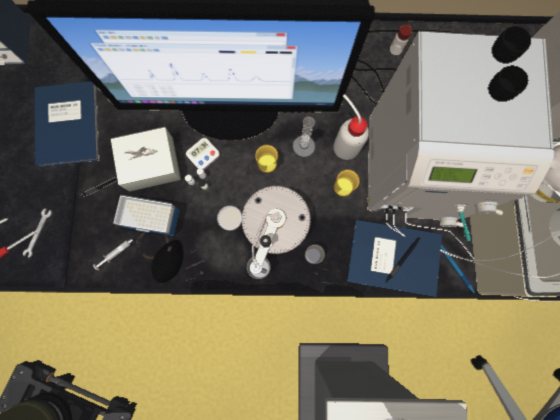

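The stand is at about (277,217) in top and (257,215) in scene. The knob is at (265,240) top and (223,211) scene, the small beaker at (315,254) top and (256,291) scene, and the petri dish at (230,217) top. I'll enlarge both.

Run:
```python
import cv2
for n,(x,y) in {"scene":(180,180),"top":(215,175)}.items():
    i=cv2.imread(f"pics/{n}0.png")[y:y+135,x:x+135] 
    cv2.imwrite(f"pics/{n}0c.png",cv2.resize(i,(594,594),interpolation=cv2.INTER_CUBIC))
```

```text
(no output)
```

View pics/scene0c.png

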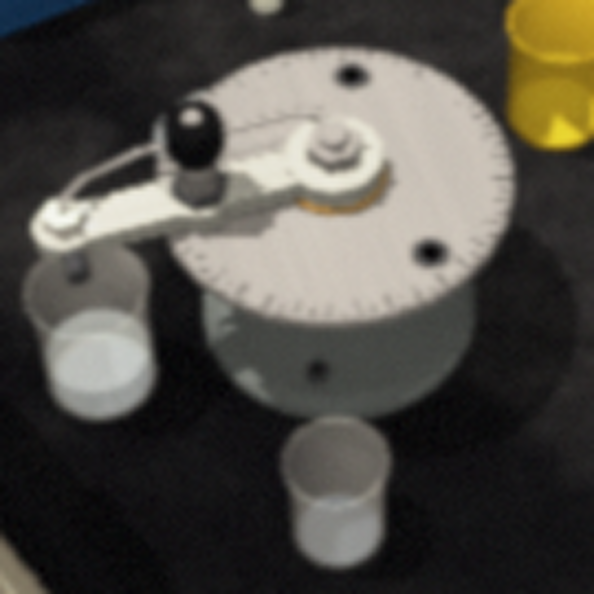

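View pics/top0c.png

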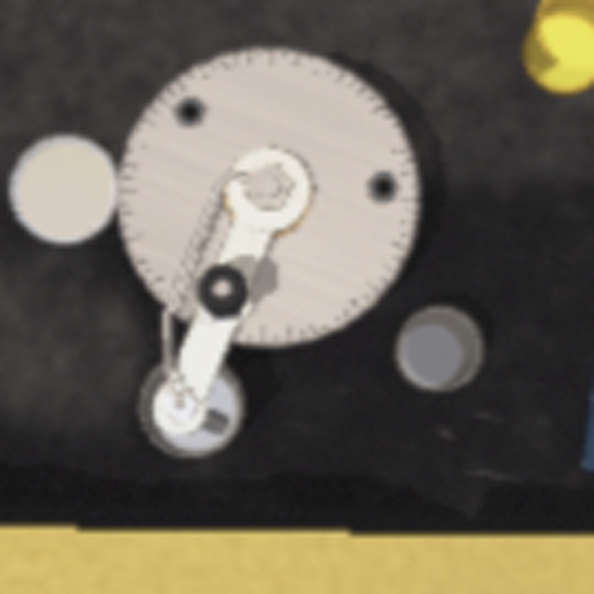

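The scene crop shows the knob centre at (192,135), the holes at (352,75) and (430,253), and the small beaker rim centre at (337,458). In the top crop the knob is at (222,291), the holes at (190,111) and (383,187), and the rim centre at (440,348). The crop scale is 4.4.

Run:
```python
from h import *
S=lambda u,v:("scene",180+(u+.5)/4.4-.5,180+(v+.5)/4.4-.5)
T=lambda u,v:("top",215+(u+.5)/4.4-.5,175+(v+.5)/4.4-.5)
P={}
for k,a,b,z in [("knob",(192,135),(222,291),.143),("holeL",(352,75),(190,111),.096),("holeR",(430,253),(383,187),.096),("rim",(337,458),(440,348),.057),("plate",(338,182),(269,197),.096)]:
    p,e=tri(S(*a),T(*b)); P[k]=p; print(k,p.round(4),round(e*1e3,1),"z-plane:",atz(*S(*a),z)[:2].round(4),atz(*T(*b),z)[:2].round(4))
print("petri",atz(*T(64,190),.014).round(4), "large", atz(*T(191,408),.069).round(4))
c=P["plate"][:2]
for k in("knob","holeL","holeR","rim"):
    d=P[k][:2]-c; print(k,np.hypot(*d).round(4),np.degrees(np.arctan2(d[1],d[0])).round(1))
```

```text
knob [0.495  0.3033 0.146 ] 0.6 z-plane: [0.4967 0.3055] [0.4951 0.3035]
holeL [0.5911 0.3227 0.099 ] 1.2 z-plane: [0.5934 0.3247] [0.5912 0.3231]
holeR [0.5537 0.2248 0.0985] 0.7 z-plane: [0.5554 0.2261] [0.5538 0.2248]
rim [0.4769 0.1921 0.0601] 2.0 z-plane: [0.479  0.1933] [0.4762 0.1922]
plate [0.5492 0.2815 0.0949] 3.0 z-plane: [0.5501 0.2803] [0.5477 0.2822]
petri [0.5625 0.3953 0.014 ] large [0.443  0.3199 0.069 ]
knob 0.0584 158.1
holeL 0.0587 44.5
holeR 0.0569 -85.4
rim 0.115 -129.0
```

```bash
python3 -m handwheel '{"deltas":[[0,0,0,-35,-16,0,88],[0,0,0,-75,-35,5,88],[0,0,0,-115,-53,10,88],[0,0,0,-155,-72,15,88],[0,0,0,-195,-90,20,88],[0,0,0,-235,-108,25,88],[0,0,0,-275,-127,30,88],[0,0,0,-310,-143,30,88],[0,0,0,-335,-155,30,88],[0,0,0,-348,-161,30,88],[0,0,0,-353,-163,30,88],[0,0,0,-353,-163,30,88],[0,0,0,-353,-163,30,88]]}'
python3 - <<'E'
from h import *
snap("scene","pics/s1.png");i=cv2.imread("pics/s1.png")[120:320,120:380];cv2.imwrite("pics/s1c.png",cv2.resize(i,(780,600),interpolation=cv2.INTER_CUBIC))
s=sense();d=s["tool_rot"].T@(np.array([.4955,.304,.195])-s["ee_pos"]);print(d*1e3,s["clock"],np.round(s["tool_rot"],3).tolist())
E
```

```text
clock: 1.72
ee_pos: [0.4945, 0.3055, 0.2728]
tool_rot: [[-0.934, 0.358, -0.001], [0.358, 0.934, 0.001], [0.001, 0.001, -1.0]]
force: [-0.5, 0.6, -0.4]
grip_width: 0.0878
finger_force: 0.0
[-1.35752859 -0.99174452 77.78336317] 1.775 [[-0.934, 0.358, -0.0], [0.358, 0.934, 0.001], [0.001, 0.0, -1.0]]
```

View pics/s1c.png

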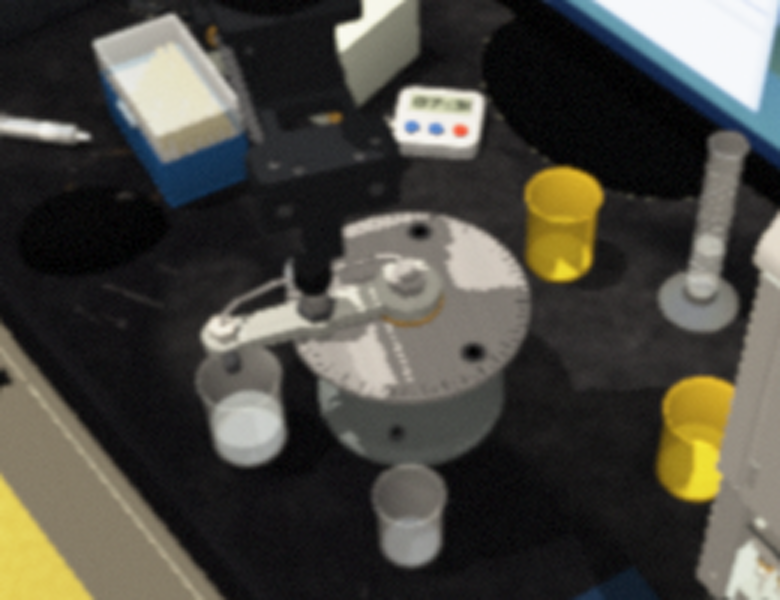

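The gripper is hanging above the knob (about (312,275) in the crop), and nothing has been disturbed. Next I descend and close gently.

```bash
python3 -m handwheel '{"deltas":[[0,0,0,-1,-1,20,88],[0,0,0,-1,-1,40,88],[0,0,0,-1,-1,60,80],[0,0,0,-1,-1,72,70],[0,0,0,-1,-1,77,60],[0,0,0,-1,-1,77,45],[0,0,0,-1,-1,77,35],[0,0,0,-1,-1,77,30],[0,0,0,-1,-1,77,20],[0,0,0,-1,-1,77,10],[0,0,0,-1,-1,77,10],[0,0,0,-1,-1,77,10],[0,0,0,-1,-1,77,10]]}' 10
```

```text
clock: 3.4
ee_pos: [0.4963, 0.3031, 0.196]
tool_rot: [[-0.933, 0.36, 0.001], [0.36, 0.933, 0.001], [-0.0, 0.001, -1.0]]
force: [0.1, 0.2, 3.9]
grip_width: 0.0236
finger_force: 10.0
```

```bash
python3 -m handwheel '{"deltas":[[0,0,0,0,0,0,10],[0,0,0,0,0,0,10],[0,0,0,0,0,-2,10],[0,0,0,0,0,-4,10],[0,0,0,0,0,-6,10],[0,0,0,0,0,-8,10],[0,0,0,0,0,-10,10],[0,0,0,0,0,-12,10],[0,0,0,0,0,-12,10],[0,0,0,0,0,-12,10]]}' 45
```

```text
clock: 4.65
ee_pos: [0.4959, 0.3024, 0.2075]
tool_rot: [[-0.933, 0.36, -0.001], [0.36, 0.933, -0.001], [0.0, -0.001, -1.0]]
force: [3.2, 0.4, -14.5]
grip_width: 0.0228
finger_force: 45.0
```

```bash
python3 -m handwheel '{"deltas":[[0,0,0,0,0,-1,10],[0,0,0,0,0,-2,10],[0,0,0,0,0,-2,10],[0,0,0,0,0,-2,10]]}'; python3 -m handwheel '{"deltas":[[0,0,0,0,0,-1,10],[0,0,0,0,0,-1,10],[0,0,0,0,0,-1,10]]}'
```

```text
clock: 5.15
ee_pos: [0.4959, 0.3025, 0.2094]
tool_rot: [[-0.933, 0.36, -0.001], [0.36, 0.933, -0.001], [0.0, -0.001, -1.0]]
force: [3.5, -0.8, -18.1]
grip_width: 0.0235
finger_force: 45.0
clock: 5.52
ee_pos: [0.4958, 0.3023, 0.2095]
tool_rot: [[-0.933, 0.36, -0.002], [0.36, 0.933, -0.001], [0.001, -0.002, -1.0]]
force: [4.2, -0.3, -24.7]
grip_width: 0.0227
finger_force: 45.0
```

Run:
```python
from h import *
from scipy.optimize import least_squares
r=np.radians(115);Q=np.array([[.4952,.3036],[.5913,.323],[.5539,.225],[.549,.2813]])
def m(x):
    a=x[2]+np.array([0,-r,r]);return np.vstack([x[:2]+.058*np.c_[np.cos(a),np.sin(a)],x[:2]])
f=least_squares(lambda x:(m(x)-Q).ravel(),[.549,.2815,2.78]);x=f.x
print(x[:2],np.degrees(x[2]),(f.fun.reshape(-1,2)*1e3).round(1).tolist())
B=np.array([.4766,.1923]);d=B-x[:2];sw=np.arctan2(d[1],d[0])%(2*np.pi)-x[2];print("swing",np.degrees(sw),np.hypot(*d))
R=sense()["tool_rot"]
for k in range(1,19):
    a=x[2]+sw*k/18;v=.058*(np.array([np.cos(a),np.sin(a),0])-[np.cos(x[2]),np.sin(x[2]),0]);print(k,(R.T@v*1e3).round(1)[:2], end=" ")
```

```text
[0.54944604 0.28242346] 159.0729221917869 [[0.1, -0.5], [-0.2, -0.2], [-0.3, -0.4], [0.4, 1.1]]
swing 71.97875869448771 0.11588263299790275
1 [-0.2 -4. ] 2 [-0.6 -8.1] 3 [ -1.3 -12.1] 4 [ -2.3 -16. ] 5 [ -3.5 -19.8] 6 [ -5.1 -23.6] 7 [ -6.9 -27.2] 8 [ -8.9 -30.7] 9 [-11.2 -34.1] 10 [-13.7 -37.2] 11 [-16.4 -40.2] 12 [-19.3 -43. ] 13 [-22.4 -45.6] 14 [-25.7 -48. ] 15 [-29.1 -50.1] 16 [-32.7 -52. ] 17 [-36.4 -53.7] 18 [-40.2 -55. ]
```

```bash
python3 -m handwheel '{"deltas":[[0,0,0,0,-1,0,10],[0,0,0,-0.1,-2.5,0,10],[0,0,0,-0.2,-4,0,10],[0,0,0,-0.4,-6,0,10],[0,0,0,-0.6,-8,0,10],[0,0,0,-1,-10,0,10],[0,0,0,-1.3,-12,0,10],[0,0,0,-1.8,-14,0,10],[0,0,0,-2.3,-16,0,10],[0,0,0,-2.3,-16,0,10]]}'
```

```text
clock: 6.78
ee_pos: [0.4925, 0.287, 0.2095]
tool_rot: [[-0.933, 0.36, -0.001], [0.36, 0.933, -0.0], [0.001, -0.0, -1.0]]
force: [5.3, 1.1, -26.7]
grip_width: 0.0231
finger_force: 45.0
```

```bash
python3 -m handwheel '{"deltas":[[0,0,0,-0.6,-2,0,10],[0,0,0,-1.2,-3.8,0,10],[0,0,0,-2,-5.7,0,10],[0,0,0,-2.8,-7.6,0,10],[0,0,0,-3.7,-9.4,0,10],[0,0,0,-4.6,-11.2,0,10],[0,0,0,-5.6,-13,0,10],[0,0,0,-6.6,-14.7,0,10],[0,0,0,-7.7,-16.4,0,10],[0,0,0,-8.9,-18.1,0,10],[0,0,0,-10.1,-19.7,0,10],[0,0,0,-11.4,-21.2,0,10],[0,0,0,-11.4,-21.2,0,10]]}'
```

```text
clock: 8.4
ee_pos: [0.4953, 0.2644, 0.2095]
tool_rot: [[-0.933, 0.359, -0.001], [0.359, 0.933, 0.002], [0.001, 0.001, -1.0]]
force: [4.3, 1.8, -28.2]
grip_width: 0.0227
finger_force: 45.0
```

```bash
python3 -m handwheel '{"deltas":[[0,0,0,-1.3,-1.5,0,10],[0,0,0,-2.7,-3,0,10],[0,0,0,-4.1,-4.4,0,10],[0,0,0,-5.6,-5.8,0,10],[0,0,0,-7.1,-7.1,0,10],[0,0,0,-8.7,-8.4,0,10],[0,0,0,-10.3,-9.6,0,10],[0,0,0,-12,-10.8,0,10],[0,0,0,-13.7,-11.9,0,10],[0,0,0,-15.4,-12.9,0,10],[0,0,0,-17.2,-13.9,0,10],[0,0,0,-19,-14.8,0,10],[0,0,0,-20.8,-15.7,0,10],[0,0,0,-22.7,-16.5,0,10],[0,0,0,-24.6,-17.2,0,10],[0,0,0,-26.5,-17.8,0,10],[0,0,0,-26.5,-17.8,0,10],[0,0,0,-26.5,-17.8,0,10]]}'
python3 - <<'E'
from h import *
snap("scene","pics/s2.png");i=cv2.imread("pics/s2.png")[180:315,170:345];cv2.imwrite("pics/s2c.png",cv2.resize(i,(770,594),interpolation=cv2.INTER_CUBIC))
d=sense()["ee_pos"][:2]-[.54945,.28242];print(np.hypot(*d),np.degrees(np.arctan2(d[1],d[0]))%360)
E
```

```text
clock: 10.65
ee_pos: [0.5122, 0.239, 0.2095]
tool_rot: [[-0.934, 0.358, -0.003], [0.358, 0.934, 0.002], [0.004, 0.001, -1.0]]
force: [2.3, 3.6, -27.0]
grip_width: 0.0231
finger_force: 45.0
0.0571764736385727 229.42770908802953
```

View pics/s2c.png

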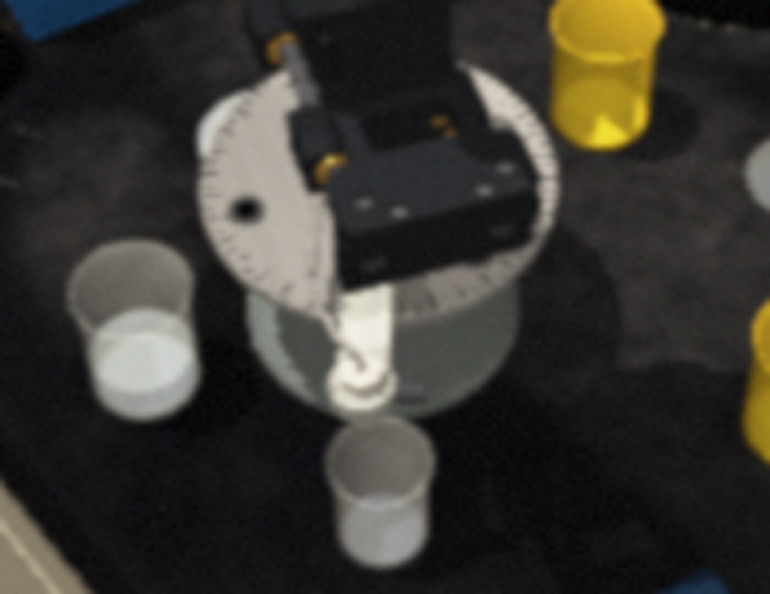

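The outer end's cap is at (361,384) in the crop, the beakers are unmoved, and the tip is hidden behind it. I'll check it numerically with the cap height calibrated from the start picture.

Run:
```python
from h import *
c=np.array([.54945,.28242])
S=lambda x,y:lambda u,v:("scene",x+(u+.5)/4.4-.5,y+(v+.5)/4.4-.5)
a0=S(180,180)(65,218);a1=S(170,180)(361,380)
for z in(.11,.115,.12,.125):
    for a in(a0,a1):
        p=atz(*a,z)[:2];d=p-c;print(z,p.round(4),np.hypot(*d).round(4),(np.degrees(np.arctan2(d[1],d[0]))%360).round(1),end=" | ")
    print("beaker dist",np.hypot(*(p-[.4766,.1923])).round(4))
print(S(170,180)(380,456),S(180,180)(337,458))
```

```text
0.11 [0.4455 0.3272] 0.1132 156.7 | 0.11 [0.4749 0.1983] 0.1124 228.4 | beaker dist 0.0062
0.115 [0.4437 0.3234] 0.1134 158.8 | 0.115 [0.4729 0.1955] 0.1159 228.6 | beaker dist 0.0049
0.12 [0.4419 0.3196] 0.1138 160.9 | 0.12 [0.4708 0.1926] 0.1193 228.8 | beaker dist 0.0058
0.125 [0.4401 0.3158] 0.1144 163.0 | 0.125 [0.4688 0.1898] 0.1228 229.0 | beaker dist 0.0082
('scene', 255.97727272727275, 283.25) ('scene', 256.20454545454544, 283.70454545454544)
```

```bash
python3 -m handwheel '{"deltas":[[0,0,0,0,0,0,10],[0,0,0,0,0,0,10],[0,0,0,0,0,0,10],[0,0,0,0,0,0,10]]}' && python3 -c "
from station import arm
print(arm.hand_in())"
```

```text
clock: 11.2
ee_pos: [0.5122, 0.239, 0.2095]
tool_rot: [[-0.934, 0.358, -0.003], [0.358, 0.934, 0.002], [0.004, 0.001, -1.0]]
force: [2.0, 3.5, -26.2]
grip_width: 0.0229
finger_force: 45.0
the job is handed in; nothing more can be done
None
```

I handed the job in at 11.2 s, with the plunger held up against its stop and the dosing tip about 5 mm from the small beaker's axis by my camera measurement; the beakers had not visibly moved, I did not re-measure the petri dish, and no verdict came back.

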